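Reassemble two irrigation valves in order

ROBOT

A 7-joint arm with a two-finger parallel gripper is mounted at the origin on the work surface. World frame = base frame: x ahead of the robot, y to its left, z up, the work surface at z = 0. Lengths are in m, angles in rad, forces in N, time in s.
With the tool pointing down it reaches from about 0.425 to 0.875 m from the base axis. Payload 4.7 kg.
Tool frame: the origin (TCP) lies at the very end of the fingers, on their centre line; the grasp point (between the pads) lies behind it (env.grip_depth is the z of the grasp point in the tool frame, in m); z points along the fingers, y is the line along which they close (so a half turn about z gives the same grasp; the last joint's range is limited). The gripper opens to 85 mm and grips with 20 to 120 N. Pads are 22 mm wide; open, the fingers measure 114 mm over their backs; the gripper's body (76 mm by 85 mm) begins 54 mm behind the grasp point. The pads swing forward as they close: fully open they stand 13 mm farther back than shut.
Start: joints at [1.223, 0.321, -0.07, 1.45, 0.023, 1.371, -0.057], TCP at [0.23, -0.608, 0.231] pointing down, gripper open.
Joint ranges: [-2.86, 2.86], [-0.3, 2.09], [-1.38, 1.24], [0.06, 2.45], [-1.56, 4.7], [0.09, 2.05], [-2.69, 2.69]. Speed limits (rad/s): [2.57, 2.57, 3.14, 3.14, 3.14, 3.14, 3.14].

INTERFACE

Orientations are given as a unit quaternion [x, y, z, w].
In Python, from station import sensors, cams, finish_job, env gives the robot as it stands.
- The arm moves only by the tool jog_arm, never from a script. Its argument "moves" is a list of rows, each an object with "dp": the shift along the tool's x, y, z in cm, a list of three; "rotation": the turn, a rotation vector about the tool's x, y, z in degrees, a list of three; "hand": the opening, from 0 (shut) to 1 (fully open). In form: [{"dp": [dx, dy, dz], "rotation": [rx, ry, rz], "hand": hand}, ...]. A call has 1 to 8 rows; each row is the pose to reach, as a shift and turn from the pose commanded when the call began, along the tool's axes at that moment; what a row does not reach only later rows make up. A row lasts 1/8 s, in which the tool goes at most 62.5 mm and 10.7 degrees, less where a joint would pass 70% of its speed; a pose out of reach is approached as far as the arm can. A call with a gripper value outside its range is refused whole. The fingers move at their own pace and stop on an object; "grip_force" is the grip in N (left out, the last holds). Time passes only in rows, so rows that repeat a pose let the fingers close. It gives the time, the measured TCP pose, the force, the opening and the grip force at its end, in the units of the state.
- sensors.observe(): the state, without advancing time (a new reading comes with each control period).
- cams.grab_frame(name): name is "scene" or "top" or "wrist"; returns (picture, depth): 384x512x3 uint8, red, green, blue; 384x512 float32, m along the optical axis (not along the pixel's ray), 0 where there is no reading.
- cams.camera_params(name): a dict with "fov_y" (degrees; the focal length in pixels is half the picture's height over the tangent of half this angle, whatever the lens; pixels are square), "cx", "cy" (the principal point, pixels), "R" (3x3) and "t" (3): a world point X has camera coordinates R X + t; the wrist camera has in their place "mount" (4x4, takes a point from camera to tool coordinates, whose origin is the TCP and whose axes are the flange's). Camera axes: x right, y down, z forward; pixel columns grow to the right and rows downward; lengths in m; the calibration is good to about 2 mm. A picture is of the moment at which its call begins: read the wrist's pose just before it. camera_params takes no time and is no camera call.
- finish_job(): hands the job in; it is judged then, once.
The state is a dict: "time": time; "joint_pos": joint angles; "qvel": joint speeds; "effort": joint torques, N m; "ee_pos": TCP position; "tcp_rot": TCP orientation; "contact_force": force on the tool from outside, world axes, zero at the start; "torque": the same for the moment, N m; "gripper_width": finger opening in m; "grip_force": force on a finger pad.
Only numpy, scipy, OpenCV 4.12 (cv2) and the standard library are available. Lean on these libraries where they do the work, as an engineer would, in place of code of your own. Each camera call takes 0.05 s, during which the arm holds its last target. There are 200 camera calls.

TASK

Put the two valves back together. On the middle of the large iron flange valve's round top lay the black rubber grommet block flat, on it stand the widest of the three brass barbed adapters with its barb up, and slip the green solenoid housing down over that barb; on the middle of the small square valve stand the middle-sized adapter, barb up, and slip the smallest adapter down over its barb. Everything must sit upright, centred and fully home, and neither the white sealant bottle nor the oil can may be knocked over.

Things in the scene. Friction and masses are not known exactly. Their poses are not given: they have to be found in the camera images.
- iron_top (a point): Centre of the flat round top flange (100 mm across) of the large dark cast iron flange valve, 100 mm above the counter. The valve is fixed; a pipe flange (90 mm across, 91 mm high) stands on each side, reaching 73 mm from the centre along this point's y axis. z is up.
- small_top (a point): Centre of the flat square top (80 by 80 mm) of the small grey valve block, 60 mm above the counter. The block is fixed; two brass ports reach 58 mm from the centre along its y axis. z is up.
- grommet_c (a point): Centre (half-way up) of the black rubber grommet block: a flat block 62 mm along x, 50 mm along y, 26 mm high, lying flat at the start (z up), with a round grey grommet mark on its top. Its top and underside are solid and flat.
- wide_c (a point): Centre (half-way up) of the widest brass adapter: upright, 44 mm high; a solid round foot 60 mm across and 14 mm high, flat below, and on it a barbed round stem 28 mm across (22 mm at the very tip) from 14 to 44 mm height. z is up along the stem.
- mid_c (a point): Centre (half-way up) of the middle-sized brass adapter: upright, 38 mm high; a solid round foot 48 mm across and 14 mm high, flat below, and on it a barbed round stem 17 mm across (13 mm at the tip) from 14 to 38 mm height. z is up along the stem.
- small_c (a point): Centre (half-way up) of the smallest brass adapter: upright, 52 mm high; a round cup-shaped foot 37 mm across and 34 mm high, hollow from below (bore 28 mm across, 28 mm deep), and on it a thin barb 12 mm across from 34 to 52 mm height. Fully home, the rim of its foot rests on the foot of the middle-sized adapter, whose stem is inside the bore. z is up.
- housing_c (a point): Centre (33 mm above its underside) of the green plastic solenoid plunger housing: an upright round cylinder 56 mm across and 58 mm high with thin black bands, plus a steel nut 22 mm across and 8 mm high on top (66 mm in all); hollow from below (bore 42 mm across, 36 mm deep). Fully home, its lower rim rests on the foot of the widest adapter, whose stem is inside the bore. z is up.
- sealant_c (a point): Centre of the white sealant bottle, 42 mm across and 115 mm high, standing loose among the parts. It stays standing. z is up along the bottle.
- oil_c (a point): Centre of the dark metal oil can, 54 mm across and 150 mm high, standing loose at the left edge of the work area. It stays standing. z is up along the can.

How it is judged:
By the outcome, as a careful person would: the job done as asked, in the order asked, and still so for the second after the job is handed in, with the robot touching nothing.
It also fails if it takes over 128 s, if anything falls off the work surface, if the arm or the gripper's body presses on something with over 40 N, if the wrist force passes 120 N, or if a joint passes its speed limit or range.

## Working session

There is one attempt and no reset: what is moved stays moved. The work goes in short steps, Python scripts to look and compute and a tool call to move; the robot and the scene stay as the last step left them, time stands still between calls to the robot, and variables do not carry over. Pictures are saved under pics/ and viewed, at most 14 in all, crops included, and the job is handed in when it is done.

Besides the shell and the picture viewer there is one more tool, called after "Call:" as name([rows], argument=value, ...), one row to a line, values as JSON. jog_arm: Moves the arm, as the interface text tells. Its arguments: {"type":"object","properties":{"moves":{"type":"array"},"grip_force":{"type":"number"}},"required":["moves"]}

```bash
ls; mkdir -p pics
python3 - <<'E'
from station import sensors,cams,env
import cv2,numpy as np
s=sensors.observe();print({k:np.round(v,3) for k,v in s.items()});print(env.grip_depth)
for n in("top","scene"):
    p,d=cams.grab_frame(n);cv2.imwrite(f"pics/{n}0.png",p[:,:,::-1]);np.savez(f"{n}0.npz",p=p,d=d)
for n in("top","scene","wrist"):print(n,cams.camera_params(n))
E
```

```text
pics
{'time': np.float64(0.0), 'joint_pos': array([ 1.223,  0.322, -0.07 ,  1.452,  0.023,  1.371, -0.057]), 'qvel': array([-0.   ,  0.   ,  0.002, -0.   , -0.001, -0.001,  0.001]), 'effort': array([ 1.0000e-03, -4.9358e+01, -3.8200e-01, -3.1433e+01,  1.3000e-02,
        1.1000e-02, -0.0000e+00]), 'ee_pos': array([ 0.23 , -0.607,  0.23 ]), 'tcp_rot': array([ 0.984,  0.18 , -0.   , -0.001]), 'contact_force': array([0.322, 0.79 , 0.045]), 'torque': array([ 0.023, -0.028, -0.013]), 'grip_force': np.float64(0.0), 'gripper_width': np.float64(0.085)}
-0.0187
top {'fov_y': 56.53393280435215, 'cx': 256.83438303339545, 'cy': 195.5003214827788, 'R': array([[ 0.0172942 , -0.99978434, -0.01149676],
       [-0.98370962, -0.01495615, -0.17914157],
       [ 0.17893099,  0.01440758, -0.98375613]]), 't': array([0.05516614, 0.54119361, 0.8920194 ])}
scene {'fov_y': 48.3717347236018, 'cx': 258.9223218520192, 'cy': 195.2589071309901, 'R': array([[ 0.06067748,  0.99814529,  0.00492125],
       [ 0.81364756, -0.04660472, -0.5794874 ],
       [-0.57818327,  0.039166  , -0.81496634]]), 't': array([-0.08903282, -0.37818904,  1.46024781])}
wrist {'fov_y': 70.59603940916625, 'cx': 258.7096579457989, 'cy': 191.31691832730277, 'mount': array([[-1.16085381e-04, -9.65710939e-01, -2.59619661e-01,
         6.60481070e-02],
       [ 9.99999007e-01,  2.52506825e-04, -1.38638910e-03,
         5.25749984e-04],
       [ 1.40440686e-03, -2.59619564e-01,  9.65709951e-01,
        -1.42260058e-01],
       [ 0.00000000e+00,  0.00000000e+00,  0.00000000e+00,
         1.00000000e+00]])}
```

View pics/top0.png

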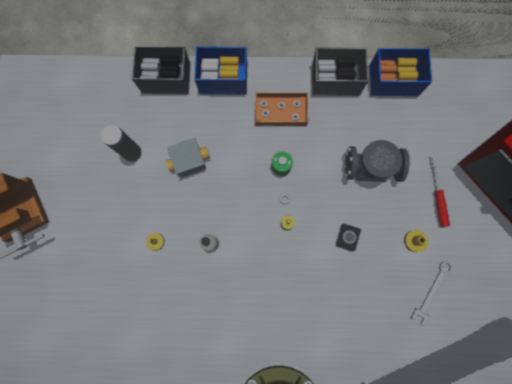

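View pics/scene0.png

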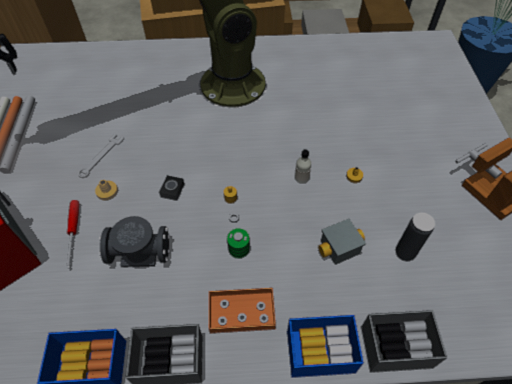

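The top view shows iron valve (380,160), small valve (186,157), housing (282,162), smallest (288,222), grommet (349,237), widest (417,241), middle (155,241), sealant (208,242) and oil can (118,140). The scene view agrees.

```bash
cat > h.py <<'E'
import numpy as np,cv2
from scipy.spatial.transform import Rotation as Rn
from station import sensors,cams,env
def cloud(name,d,pose=None):
    c=cams.camera_params(name);f=192/np.tan(np.radians(c["fov_y"])/2)
    v,u=np.mgrid[:384,:512];P=np.stack([(u-c["cx"])/f*d,(v-c["cy"])/f*d,d],-1)
    if name=="wrist":
        M=c["mount"];P=P@M[:3,:3].T+M[:3,3]
        return P@Rn.from_quat(pose["tcp_rot"]).as_matrix().T+pose["ee_pos"]
    return (P-c["t"])@c["R"]
def circ(q):
    """least squares circle through the hull of xy points"""
    h=cv2.convexHull((q*1e3).astype(np.float32))[:,0]/1e3
    (x,y),r=cv2.minEnclosingCircle(h.astype(np.float32)*1e3)
    return np.array([x,y,r])/1e3
def go(x,y,z,yaw=None):
    """row numbers to TCP target; yaw deg = world heading of tool x"""
    s=sensors.observe();R=Rn.from_quat(s["tcp_rot"]);p=R.inv().apply(np.array([x,y,z])-s["ee_pos"])*100
    cy=np.degrees(np.arctan2(*R.as_matrix()[[1,0],0]))
    if yaw is None:yaw=cy
    G=Rn.from_euler('z',yaw,degrees=True)*Rn.from_quat([1,0,0,0])
    print("t",round(float(s["time"]),2),"tcp",s["ee_pos"].round(4),"yaw",cy.round(1),"q7",s["joint_pos"][6].round(2),"dp",p.round(2),"rot",np.degrees((R.inv()*G).as_rotvec()).round(1))
E
python3 - <<'E'
from h import *
B=dict(iron=(380,160,28),small=(186,157,26),grom=(349,237,16),wide=(417,241,15),mid=(155,241,13),sm=(288,222,10),hous=(282,162,15),seal=(208,242,14),oil=(122,142,26))
D=np.load("top0.npz");P=cloud("top",D["d"])
D2=np.load("scene0.npz");P2=cloud("scene",D2["d"]);
for n,(u,v,r) in B.items():
    q=P[v-r:v+r+1,u-r:u+r+1].reshape(-1,3);q=q[q[:,2]>.006];z=np.percentile(q[:,2],97)
    t=q[q[:,2]>z-.006];m=(t.min(0)+t.max(0))/2
    qa=P2.reshape(-1,3);qa=qa[(np.hypot(*(qa[:,:2]-m[:2]).T)<.06)&(qa[:,2]>z-.006)&(qa[:,2]<z+.01)]
    m2=(qa.min(0)+qa.max(0))/2 if len(qa) else None
    print(n,"ztop",z.round(3),"n",len(t),"mid",m.round(4),"circ",circ(t[:,:2]).round(4),"all",circ(q[:,:2]).round(4),"rect",cv2.minAreaRect((t[:,:2]*1e3).astype(np.float32)),"scene",None if m2 is None else m2.round(4),len(qa))
E
```

```text
iron ztop 0.103 n 1181 mid [ 0.5259 -0.1249  0.5361] circ [ 0.5173 -0.1187  0.2231] all [ 0.5221 -0.136   0.2394] rect ((536.085205078125, -106.64736938476562), (98.55433654785156, 443.710693359375), 33.765724182128906) scene None 0
small ztop 0.063 n 849 mid [0.5327 0.1786 0.5161] circ [0.5211 0.1763 0.1953] all [0.5211 0.1763 0.1953] rect ((516.35693359375, 184.53359985351562), (384.1855773925781, 89.12786865234375), 29.800344467163086) scene None 0
grom ztop 0.03 n 415 mid [ 0.4227 -0.0801  0.4997] circ [ 0.4151 -0.0799  0.1373] all [ 0.4151 -0.0799  0.1373] rect ((425.4087829589844, -78.64167785644531), (73.32785034179688, 269.6596374511719), 7.342851161956787) scene None 0
wide ztop 0.046 n 65 mid [ 0.4067 -0.1609  0.5074] circ [ 0.4015 -0.1609  0.2133] all [ 0.4052 -0.1704  0.2233] rect ((407.4981994628906, -160.15322875976562), (21.33452796936035, 426.5716552734375), 6.756098747253418) scene None 0
mid ztop 0.038 n 23 mid [0.3985 0.1981 0.504 ] circ [0.3945 0.1981 0.1494] all [0.399  0.2056 0.1576] rect ((392.8243103027344, 198.37319946289062), (298.65423583984375, 12.64176845
[... 291 characters left out ...]
74  0.05  ] 3
hous ztop 0.067 n 65 mid [0.5114 0.0154 0.5183] circ [0.5114 0.022  0.1424] all [0.5164 0.0245 0.1469] rect ((513.9703369140625, 31.632862091064453), (38.46336364746094, 284.1885986328125), 74.77299499511719) scene None 0
seal ztop 0.117 n 64 mid [0.3986 0.1229 0.5434] circ [0.396  0.1229 0.0765] all [0.3971 0.1274 0.0811] rect ((399.7588195800781, 122.00494384765625), (152.40330505371094, 20.200347900390625), 76.23187255859375) scene [0.4156 0.178  0.1149] 12
oil ztop 0.152 n 324 mid [0.5323 0.2481 0.5608] circ [0.5283 0.2453 0.25  ] all [0.5674 0.2682 0.2927] rect ((519.08447265625, 253.47775268554688), (499.40777587890625, 48.11332702636719), 48.548057556152344) scene None 0
```

Run:
```python
from h import *
B=dict(iron=(380,160,28,.1),small=(186,157,26,.06),grom=(349,237,16,.026),wide=(417,241,15,.014),mid=(155,241,13,.014),sm=(288,222,10,.034),hous=(282,162,15,.058),seal=(208,242,14,.115),oil=(118,138,26,.15))
cl={}
for k in("top","scene"):
    D=np.load(k+"0.npz");p=cloud(k,D["d"]);cl[k]=p[D["d"]>.1]
    if k=="top":P=p;d=D["d"]
for n,(u,v,r,z) in B.items():
    q=P[v-r:v+r+1,u-r:u+r+1][d[v-r:v+r+1,u-r:u+r+1]>.1];q=q[abs(q[:,2]-z)<.006]
    c0=np.median(q,0)
    for k in cl:
        for it in range(2):
            q=cl[k];q=q[(np.hypot(*(q[:,:2]-c0[:2]).T)<.058)&(abs(q[:,2]-z)<.005)]
            if len(q)<8:break
            if it==0:c0=q.mean(0)
        if len(q)<8:print(n,k,len(q));continue
        rc=cv2.minAreaRect((q[:,:2]*1e3).astype(np.float32))
        print(n,k,len(q),"z",np.median(q[:,2]).round(4),"mean",q.mean(0)[:2].round(4),"circ",circ(q[:,:2]).round(4),"rect",np.round(rc[0]+rc[1]+(rc[2],),1))
```

```text
iron top 1195 z 0.1004 mean [ 0.6308 -0.2497] circ [ 0.6313 -0.2501  0.0504] rect [ 631.4 -249.9   98.6   98.5   18.9]
iron scene 1262 z 0.1008 mean [ 0.6354 -0.2522] circ [ 0.6328 -0.2522  0.0506] rect [ 633.7 -252.4   99.3   97.5    9.4]
small top 868 z 0.0599 mean [0.6435 0.2574] circ [0.6435 0.2572 0.0545] rect [644.5 257.7  80.8  79.8  21.2]
small scene 948 z 0.0606 mean [0.6479 0.2546] circ [0.6459 0.2557 0.0551] rect [645.8 255.4  81.7  82.   21.9]
grom top 450 z 0.0268 mean [ 0.4374 -0.1789] circ [ 0.4384 -0.1792  0.0377] rect [ 438.  -179.6   50.    62.3   72.9]
grom scene 343 z 0.0266 mean [ 0.4418 -0.1815] circ [ 0.4391 -0.1821  0.0374] rect [ 439.7 -181.8   51.2   64.3   74.1]
wide top 303 z 0.0145 mean [ 0.431  -0.3586] circ [ 0.4319 -0.3614  0.0305] rect [ 431.6 -361.4   55.8   59.6    0.6]
wide scene 216 z 0.0145 mean [ 0.4393 -0.3607] circ [ 0.4329 -0.3635  0.0311] rect [ 434.2 -362.5   57.8   57.7   20.9]
mid top 214 z 0.0141 mean [0.4175 0.337 ] circ [0.4175 0.3382 0.0242] rect [417.2 337.9  45.5  45.6   2. ]
mid scene 152 z 0.0144 mean [0.4235 0.3344] circ [0.4204 
[... 255 characters left out ...]
5  36.1  35.   18.6]
hous top 275 z 0.0583 mean [0.6312 0.    ] circ [0.6329 0.     0.0282] rect [ 6.319e+02 -3.000e-01  5.350e+01  5.350e+01  4.240e+01]
hous scene 303 z 0.0587 mean [ 0.6367 -0.0023] circ [ 0.6337 -0.0019  0.0287] rect [634.   -2.1  51.5  55.1  88.8]
seal top 60 z 0.1148 mean [0.4155 0.1866] circ [0.4157 0.187  0.0103] rect [415.7 186.5  19.5  17.3   3.8]
seal scene 46 z 0.1153 mean [0.4188 0.1837] circ [0.4181 0.1836 0.0108] rect [418.  184.1  18.4  19.9  81.7]
oil top 313 z 0.1496 mean [0.6676 0.4218] circ [0.6678 0.4223 0.0251] rect [668.3 422.3  48.7  47.8  44.6]
oil scene 333 z 0.1506 mean [0.6696 0.4193] circ [0.669  0.4208 0.0256] rect [669.1 419.6  48.8  48.2  55.1]
```

```bash
python3 -c "
from h import *
go(.4385,-.1805,.2,-16.5)"
```

```text
t 0.1 tcp [ 0.2299 -0.6075  0.2303] yaw 20.7 q7 -0.06 dp [ 34.63 -32.54   3.09] rot [-0.1  0.  37.2]
```

Call:
jog_arm([
  {"dp": [34.6, -32.5, 3], "rotation": [-0.1, 0, 37.2], "hand": 1},
  {"dp": [34.6, -32.5, 3], "rotation": [-0.1, 0, 37.2], "hand": 1},
  {"dp": [34.6, -32.5, 3], "rotation": [-0.1, 0, 37.2], "hand": 1},
  {"dp": [34.6, -32.5, 3], "rotation": [-0.1, 0, 37.2], "hand": 1},
  {"dp": [34.6, -32.5, 3], "rotation": [-0.1, 0, 37.2], "hand": 1},
  {"dp": [34.6, -32.5, 3], "rotation": [-0.1, 0, 37.2], "hand": 1},
  {"dp": [34.6, -32.5, 3], "rotation": [-0.1, 0, 37.2], "hand": 1},
  {"dp": [34.6, -32.5, 3], "rotation": [-0.1, 0, 37.2], "hand": 1},
])

```text
time: 1.1
ee_pos: [0.4394, -0.1782, 0.201]
tcp_rot: [0.99, -0.142, 0.0, 0.001]
contact_force: [0.2, -0.3, 0.7]
gripper_width: 0.0856
grip_force: 0.0
```

```bash
cat >> h.py <<'E'
def look(z,c,r=.058,tol=.005,save=None,cam="wrist"):
    """feature at height z near c: centre from depth"""
    s=sensors.observe();p,d=cams.grab_frame(cam);P=cloud(cam,d,s)
    if save:cv2.imwrite(f"pics/{save}.png",p[:,:,::-1])
    q=P[d>.05];q=q[(np.hypot(*(q[:,:2]-c).T)<r)&(abs(q[:,2]-z)<tol)]
    if len(q)<8:print(cam,"few",len(q));return
    rc=cv2.minAreaRect((q[:,:2]*1e3).astype(np.float32))
    print(cam,len(q),"z",np.median(q[:,2]).round(4),"circ",circ(q[:,:2]).round(4),"rect",np.round(rc[0]+rc[1]+(rc[2],),1))
E
python3 -c "
from h import *
look(.026,(.4385,-.1805),save='w1')
go(.4385,-.1805,.002,-16.5)"
```

```text
wrist 2121 z 0.0259 circ [ 0.4384 -0.18    0.0383] rect [ 438.5 -180.3   49.7   61.7   72.7]
t 1.15 tcp [ 0.4415 -0.173   0.2009] yaw -15.9 q7 -1.52 dp [-0.09  0.84 19.88] rot [-0.1 -0.   0.6]
```

View pics/w1.png

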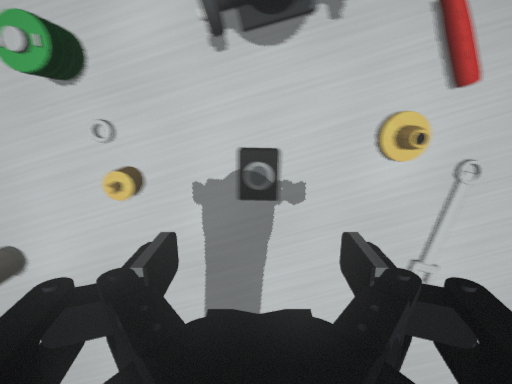

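The wrist view shows the black block at (258,174), clear of the other parts, with the fingers either side of it.

Call:
jog_arm([
  {"dp": [0, 0, 5], "rotation": [0, 0, 0.5], "hand": 1},
  {"dp": [0, 0, 10], "rotation": [0, 0, 0.5], "hand": 1},
  {"dp": [0, 0, 12], "rotation": [0, 0, 0.5], "hand": 1},
  {"dp": [0, 0, 12], "rotation": [0, 0, 0.5], "hand": 1},
  {"dp": [0, 0, 12], "rotation": [0, 0, 0.5], "hand": 1},
])

```text
time: 1.78
ee_pos: [0.4393, -0.1821, 0.0823]
tcp_rot: [0.989, -0.148, 0.001, 0.001]
contact_force: [-0.2, -1.1, 0.5]
gripper_width: 0.0854
grip_force: 0.0
```

```bash
python3 -c "
from h import *
look(.026,(.4385,-.1805))
go(.4387,-.1805,.002,-16.8)"
```

```text
wrist 4856 z 0.0259 circ [ 0.439  -0.1806  0.0385] rect [ 438.8 -180.4   50.2   61.6   72.7]
t 1.82 tcp [ 0.4396 -0.1822  0.0826] yaw -17.0 q7 -1.57 dp [-0.16 -0.16  8.06] rot [ 0.1 -0.2 -0.2]
```

Call:
jog_arm([
  {"dp": [-0.1, -0.15, 4], "rotation": [0, 0, 0], "hand": 1},
  {"dp": [-0.1, -0.15, 7], "rotation": [0, 0, 0], "hand": 1},
  {"dp": [-0.1, -0.15, 8], "rotation": [0, 0, 0], "hand": 1},
  {"dp": [-0.1, -0.15, 8], "rotation": [0, 0, 0], "hand": 1},
  {"dp": [-0.1, -0.15, 8], "rotation": [0, 0, 0], "hand": 0.3},
  {"dp": [-0.1, -0.15, 8], "rotation": [0, 0, 0], "hand": 0.3},
  {"dp": [-0.1, -0.15, 8], "rotation": [0, 0, 0], "hand": 0.3},
  {"dp": [-0.1, -0.15, 8], "rotation": [0, 0, 0], "hand": 0.3},
], grip_force=40)

```text
time: 2.82
ee_pos: [0.4392, -0.1807, 0.0026]
tcp_rot: [0.989, -0.148, 0.001, 0.001]
contact_force: [-1.0, -0.2, 6.2]
gripper_width: 0.0488
grip_force: 42.3
```

Call:
jog_arm([
  {"dp": [0, 0, 0], "rotation": [0, 0, 0], "hand": 0.3},
  {"dp": [0, 0, 0], "rotation": [0, 0, 0], "hand": 0.3},
  {"dp": [0, 0, -4], "rotation": [0, 0, 0], "hand": 0.3},
  {"dp": [0, 0, -9], "rotation": [0, 0, 0], "hand": 0.3},
  {"dp": [0, 0, -15], "rotation": [0, 0, 0], "hand": 0.3},
  {"dp": [0, 0, -18], "rotation": [0, 0, 0], "hand": 0.3},
  {"dp": [0, 0, -18], "rotation": [0, 0, 0], "hand": 0.3},
  {"dp": [0, 0, -18], "rotation": [0, 0, 0], "hand": 0.3},
])

```text
time: 3.82
ee_pos: [0.4372, -0.1796, 0.1801]
tcp_rot: [0.989, -0.148, -0.001, 0.001]
contact_force: [-0.1, 0.0, -1.2]
gripper_width: 0.0494
grip_force: 42.4
```

```bash
python3 -c "
from h import *
s=sensors.observe();z=s['ee_pos'][2]
look(z+.024,s['ee_pos'][:2],r=.045,tol=.012,save='w2')
go(.632,-.251,.16,-16.8)"
```

```text
wrist 13246 z 0.2034 circ [ 0.4377 -0.1796  0.039 ] rect [ 437.2 -179.5   76.9   61.9   73. ]
t 3.88 tcp [ 0.4369 -0.1794  0.1796] yaw -17.0 q7 -1.53 dp [20.75  1.15  1.91] rot [ 0.1  0.1 -0.2]
```

View pics/w2.png

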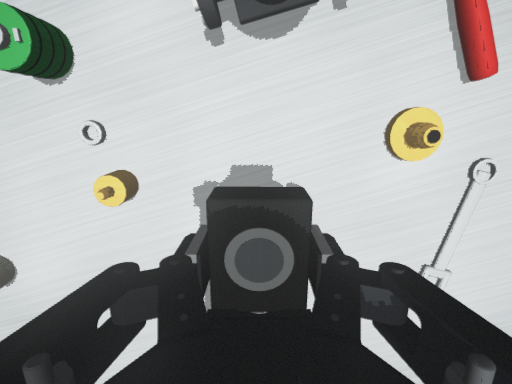

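The block is held level and centred (grommet mark at (258,258)).

Call:
jog_arm([
  {"dp": [5, 0.3, 0], "rotation": [0, 0, 0], "hand": 0.3},
  {"dp": [10, 0.6, 0], "rotation": [0, 0, 0], "hand": 0.3},
  {"dp": [15, 0.9, 0], "rotation": [0, 0, 0], "hand": 0.3},
  {"dp": [19, 1.1, 0], "rotation": [0, 0, 0], "hand": 0.3},
  {"dp": [20.75, 1.15, 0], "rotation": [0, 0, 0], "hand": 0.3},
  {"dp": [20.75, 1.15, 3], "rotation": [0, 0, 0], "hand": 0.3},
  {"dp": [20.75, 1.15, 5], "rotation": [0, 0, 0], "hand": 0.3},
  {"dp": [20.75, 1.15, 5], "rotation": [0, 0, 0], "hand": 0.3},
])

```text
time: 4.88
ee_pos: [0.6309, -0.2508, 0.1277]
tcp_rot: [0.989, -0.147, -0.003, 0.0]
contact_force: [-0.1, -0.2, -1.4]
gripper_width: 0.0496
grip_force: 42.3
```

Call:
jog_arm([
  {"dp": [0, 0, 0], "rotation": [0, 0, 0], "hand": 0.3},
  {"dp": [0, 0, 0], "rotation": [0, 0, 0], "hand": 0.3},
])

```text
time: 5.12
ee_pos: [0.6339, -0.2517, 0.133]
tcp_rot: [0.989, -0.148, 0.001, 0.001]
contact_force: [-0.6, -0.4, -1.3]
gripper_width: 0.0492
grip_force: 42.3
```

```bash
python3 -c "
from h import *
look(.1,(.6322,-.2511),r=.07)
go(.6322,-.2511,.1025,-17)"
```

```text
wrist 5364 z 0.0997 circ [ 0.6334 -0.252   0.0499] rect [ 651.5 -257.9   99.3   60.2   72.7]
t 5.17 tcp [ 0.6338 -0.2517  0.1329] yaw -17.0 q7 -1.65 dp [-0.18 -0.01  3.04] rot [ 0.1 -0.2  0. ]
```

Call:
jog_arm([
  {"dp": [-0.1, 0, 1.5], "rotation": [0, 0, 0], "hand": 0.3},
  {"dp": [-0.1, 0, 2.6], "rotation": [0, 0, 0], "hand": 0.3},
  {"dp": [-0.1, 0, 2.9], "rotation": [0, 0, 0], "hand": 0.3},
  {"dp": [-0.1, 0, 3.0], "rotation": [0, 0, 0], "hand": 0.3},
  {"dp": [-0.1, 0, 3.0], "rotation": [0, 0, 0], "hand": 0.3},
  {"dp": [-0.1, 0, 3.0], "rotation": [0, 0, 0], "hand": 0.3},
])

```text
time: 5.92
ee_pos: [0.6316, -0.2511, 0.1027]
tcp_rot: [0.989, -0.148, -0.001, 0.001]
contact_force: [-5.9, 2.2, 8.4]
gripper_width: 0.0493
grip_force: 43.6
```

Call:
jog_arm([
  {"dp": [0, 0, 0], "rotation": [0, 0, 0], "hand": 0.3},
  {"dp": [0, 0, 0], "rotation": [0, 0, 0], "hand": 0.7},
  {"dp": [0, 0, 0], "rotation": [0, 0, 0], "hand": 0.9},
  {"dp": [0, 0, 0], "rotation": [0, 0, 0], "hand": 1},
  {"dp": [0, 0, -2], "rotation": [0, 0, 0], "hand": 1},
  {"dp": [0, 0, -6], "rotation": [0, 0, 0], "hand": 1},
  {"dp": [0, 0, -10], "rotation": [0, 0, 0], "hand": 1},
  {"dp": [0, 0, -10], "rotation": [0, 0, 0], "hand": 1},
])

```text
time: 6.92
ee_pos: [0.635, -0.2516, 0.2077]
tcp_rot: [0.989, -0.148, 0.005, 0.002]
contact_force: [0.1, 0.5, -0.5]
gripper_width: 0.0856
grip_force: 0.0
```

```bash
python3 -c "
from h import *
look(.126,(.6322,-.2511),r=.07)
look(.1,(.6322,-.2511),r=.06)
look(.126,(.6322,-.2511),r=.07,cam='scene')
go(.4325,-.3625,.15,-40)"
```

```text
wrist 3939 z 0.1259 circ [ 0.6316 -0.2511  0.0387] rect [ 631.3 -250.7   50.    62.1   72.7]
wrist 4194 z 0.0997 circ [ 0.6327 -0.2514  0.0499] rect [ 632.7 -251.6   99.2   98.7   28.1]
scene 538 z 0.1269 circ [ 0.6317 -0.2509  0.0389] rect [ 631.1 -251.2   50.8   64.4   72.5]
t 7.08 tcp [ 0.6319 -0.251   0.2014] yaw -17.0 q7 -1.64 dp [-15.82  16.47   5.16] rot [ 0.1 -0.  23. ]
```

Call:
jog_arm([
  {"dp": [-4, 4, 0], "rotation": [0, 0, 0], "hand": 1},
  {"dp": [-8, 8.3, 0], "rotation": [0, 0, 0], "hand": 1},
  {"dp": [-12, 12.5, 2], "rotation": [0, 0, 0], "hand": 1},
  {"dp": [-15, 15.5, 5], "rotation": [0, 0, 0], "hand": 1},
  {"dp": [-15.8, 16.5, 8], "rotation": [0, 0, 0], "hand": 1},
  {"dp": [-15.8, 16.5, 9], "rotation": [0, 0, 0], "hand": 1},
  {"dp": [-15.8, 16.5, 9], "rotation": [0, 0, 0], "hand": 1},
  {"dp": [-15.8, 16.5, 9], "rotation": [0, 0, 0], "hand": 1},
])

```text
time: 8.07
ee_pos: [0.4348, -0.3624, 0.1127]
tcp_rot: [0.989, -0.146, 0.001, 0.001]
contact_force: [0.5, -1.0, 0.5]
gripper_width: 0.0857
grip_force: 0.0
```

```bash
python3 -c "
from h import *
look(.014,(.4325,-.3625),r=.04)
look(.043,(.4325,-.3625),r=.02)
go(.4325,-.3625,.013,-17)"
```

```text
wrist 2299 z 0.0137 circ [ 0.4323 -0.3622  0.03  ] rect [ 432.4 -362.2   59.    59.    26. ]
wrist 572 z 0.0435 circ [ 0.4322 -0.3627  0.0119] rect [ 433.1 -362.8   22.5   21.5   74.7]
t 8.18 tcp [ 0.4345 -0.3627  0.1128] yaw -16.9 q7 -1.29 dp [-0.22  0.02  9.98] rot [ 0.1 -0.1  0.1]
```

Call:
jog_arm([
  {"dp": [-0.2, 0, 4], "rotation": [0, 0, 0], "hand": 1},
  {"dp": [-0.2, 0, 8], "rotation": [0, 0, 0], "hand": 1},
  {"dp": [-0.2, 0, 9.6], "rotation": [0, 0, 0], "hand": 1},
  {"dp": [-0.2, 0, 9.6], "rotation": [0, 0, 0], "hand": 1},
  {"dp": [-0.2, 0, 9.6], "rotation": [0, 0, 0], "hand": 0.6},
  {"dp": [-0.2, 0, 9.6], "rotation": [0, 0, 0], "hand": 0.1},
  {"dp": [-0.2, 0, 9.6], "rotation": [0, 0, 0], "hand": 0.1},
  {"dp": [-0.2, 0, 9.6], "rotation": [0, 0, 0], "hand": 0.1},
])

```text
time: 9.18
ee_pos: [0.4316, -0.3629, 0.0167]
tcp_rot: [0.989, -0.148, 0.001, 0.001]
contact_force: [-1.1, 1.0, 4.9]
gripper_width: 0.0269
grip_force: 39.7
```

Call:
jog_arm([
  {"dp": [0, 0, 0], "rotation": [0, 0, 0], "hand": 0.1},
  {"dp": [0, 0, 0], "rotation": [0, 0, 0], "hand": 0.1},
  {"dp": [0, 0, 0], "rotation": [0, 0, 0], "hand": 0.1},
])

```text
time: 9.55
ee_pos: [0.4317, -0.3629, 0.0167]
tcp_rot: [0.989, -0.148, 0.001, 0.001]
contact_force: [-0.5, 1.6, 5.8]
gripper_width: 0.0263
grip_force: 39.8
```

Call:
jog_arm([
  {"dp": [0, 0, -3], "rotation": [0, 0, 0], "hand": 0.1},
  {"dp": [0, 0, -8], "rotation": [0, 0, 0], "hand": 0.1},
  {"dp": [0, 0, -13], "rotation": [0, 0, 0], "hand": 0.1},
  {"dp": [0, 0, -18], "rotation": [0, 0, 0], "hand": 0.1},
  {"dp": [0, 0, -20], "rotation": [0, 0, 0], "hand": 0.1},
  {"dp": [0, 0, -20], "rotation": [0, 0, 0], "hand": 0.1},
  {"dp": [0, 0, -20], "rotation": [0, 0, 0], "hand": 0.1},
])

```text
time: 10.42
ee_pos: [0.4301, -0.3616, 0.2137]
tcp_rot: [0.989, -0.148, -0.001, 0.0]
contact_force: [-0.6, 0.6, -2.8]
gripper_width: 0.0264
grip_force: 40.1
```

```bash
python3 -c "
from h import *
s=sensors.observe();e=s['ee_pos']
look(e[2]-.0167+.014,e[:2],r=.05,tol=.004,save='w3')
look(e[2]-.0167+.044,e[:2],r=.02,tol=.004)
go(.632,-.251,.2,-17)"
```

```text
wrist 3295 z 0.2106 circ [ 0.4309 -0.3614  0.0301] rect [ 431.3 -363.6   59.4   54.9   10.8]
wrist 1707 z 0.2404 circ [ 0.4326 -0.3624  0.0186] rect [ 431.  -361.9   32.7   22.8   73.4]
t 10.53 tcp [ 0.4301 -0.3615  0.2136] yaw -17.0 q7 -1.26 dp [ 16.09 -16.46   1.31] rot [0.  0.1 0. ]
```

View pics/w3.png

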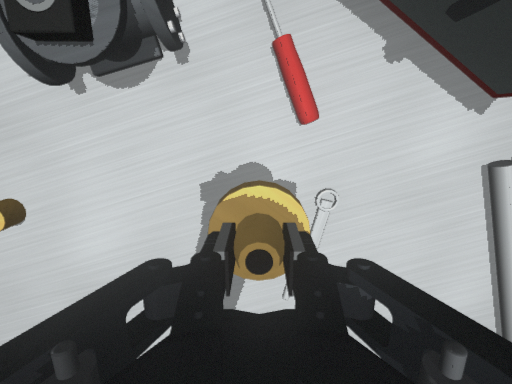

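Adapter is held upright at (258,235).

Call:
jog_arm([
  {"dp": [4, -4.1, 0], "rotation": [0, 0, 0], "hand": 0.1},
  {"dp": [8, -8.2, 0], "rotation": [0, 0, 0], "hand": 0.1},
  {"dp": [12, -12.3, 0], "rotation": [0, 0, 0], "hand": 0.1},
  {"dp": [15, -15.4, 0], "rotation": [0, 0, 0], "hand": 0.1},
  {"dp": [16, -16.4, 0], "rotation": [0, 0, 0], "hand": 0.1},
  {"dp": [16, -16.4, 2], "rotation": [0, 0, 0], "hand": 0.1},
  {"dp": [16, -16.4, 4], "rotation": [0, 0, 0], "hand": 0.1},
  {"dp": [16, -16.4, 4], "rotation": [0, 0, 0], "hand": 0.1},
])

```text
time: 11.52
ee_pos: [0.6286, -0.2535, 0.1718]
tcp_rot: [0.989, -0.149, -0.003, 0.001]
contact_force: [-2.0, -0.3, -1.8]
gripper_width: 0.0268
grip_force: 40.1
```

Call:
jog_arm([
  {"dp": [0, 0, 0], "rotation": [0, 0, 0], "hand": 0.1},
  {"dp": [0, 0, 0], "rotation": [0, 0, 0], "hand": 0.1},
])

```text
time: 11.78
ee_pos: [0.6322, -0.2526, 0.1766]
tcp_rot: [0.989, -0.148, 0.001, 0.001]
contact_force: [0.7, 0.7, -1.8]
gripper_width: 0.0261
grip_force: 40.1
```

```bash
python3 -c "
from h import *
s=sensors.observe();e=s['ee_pos']
look(e[2]-.0167+.014,e[:2],r=.05,tol=.004)
go(.631,-.251,.1427,-17)"
```

```text
wrist 3287 z 0.1735 circ [ 0.6327 -0.2524  0.0302] rect [ 634.4 -251.2   54.8   59.2   45. ]
t 11.82 tcp [ 0.6323 -0.2525  0.1766] yaw -17.0 q7 -1.65 dp [-0.17 -0.11  3.39] rot [ 0.1 -0.1  0. ]
```

Call:
jog_arm([
  {"dp": [-0.15, -0.1, 1.5], "rotation": [0, 0, 0], "hand": 0.1},
  {"dp": [-0.15, -0.1, 2.8], "rotation": [0, 0, 0], "hand": 0.1},
  {"dp": [-0.15, -0.1, 3.2], "rotation": [0, 0, 0], "hand": 0.1},
  {"dp": [-0.15, -0.1, 3.4], "rotation": [0, 0, 0], "hand": 0.1},
  {"dp": [-0.15, -0.1, 3.4], "rotation": [0, 0, 0], "hand": 0.1},
  {"dp": [-0.15, -0.1, 3.4], "rotation": [0, 0, 0], "hand": 0.1},
])

```text
time: 12.58
ee_pos: [0.6298, -0.2503, 0.1429]
tcp_rot: [0.989, -0.147, -0.001, 0.001]
contact_force: [-6.6, 1.9, 8.4]
gripper_width: 0.0262
grip_force: 41.2
```

Call:
jog_arm([
  {"dp": [0, 0, 0], "rotation": [0, 0, 0], "hand": 0.1},
  {"dp": [0, 0, 0], "rotation": [0, 0, 0], "hand": 0.5},
  {"dp": [0, 0, 0], "rotation": [0, 0, 0], "hand": 0.7},
  {"dp": [0, 0, 0], "rotation": [0, 0, 0], "hand": 1},
  {"dp": [0, 0, -2], "rotation": [0, 0, 0], "hand": 1},
  {"dp": [0, 0, -5], "rotation": [0, 0, 0], "hand": 1},
  {"dp": [0, 0, -8], "rotation": [0, 0, 0], "hand": 1},
  {"dp": [0, 0, -8], "rotation": [0, 0, 0], "hand": 1},
])

```text
time: 13.58
ee_pos: [0.6329, -0.251, 0.2263]
tcp_rot: [0.989, -0.148, 0.004, 0.002]
contact_force: [0.5, 0.6, -0.2]
gripper_width: 0.0856
grip_force: 0.0
```

```bash
python3 -c "
from h import *
look(.14,(.6322,-.2511),r=.045,tol=.004)
look(.169,(.6322,-.2511),r=.03,tol=.004)
look(.14,(.6322,-.2511),r=.045,tol=.004,cam='top')
look(.14,(.6322,-.2511),r=.045,tol=.004,cam='scene')
look(.126,(.6322,-.2511),r=.045,tol=.004)
go(.633,-.001,.2,-17)"
```

```text
wrist 2508 z 0.1397 circ [ 0.6306 -0.2503  0.03  ] rect [ 630.7 -250.4   58.7   59.1   45.8]
wrist 625 z 0.1696 circ [ 0.6312 -0.2505  0.0115] rect [ 631.7 -250.6   22.3   21.1   64.6]
top 338 z 0.1404 circ [ 0.6305 -0.2495  0.0307] rect [ 629.8 -249.4   58.3   58.8   74.3]
scene 329 z 0.1407 circ [ 0.6302 -0.2513  0.031 ] rect [ 632.4 -251.1   57.7   58.2   23.1]
wrist 467 z 0.1254 circ [ 0.6319 -0.2507  0.0384] rect [ 631.9 -250.9   49.8   60.9   73. ]
t 13.82 tcp [ 0.6302 -0.2505  0.2202] yaw -17.0 q7 -1.64 dp [ -7.01 -23.95   2.  ] rot [0.1 0.1 0. ]
```

Call:
jog_arm([
  {"dp": [-1.5, -5, 0], "rotation": [0, 0, 0], "hand": 1},
  {"dp": [-3.3, -11, 0], "rotation": [0, 0, 0], "hand": 1},
  {"dp": [-5, -17, 0], "rotation": [0, 0, 0], "hand": 1},
  {"dp": [-6.5, -22, 2], "rotation": [0, 0, 0], "hand": 1},
  {"dp": [-7, -24, 5], "rotation": [0, 0, 0], "hand": 1},
  {"dp": [-7, -24, 8], "rotation": [0, 0, 0], "hand": 1},
  {"dp": [-7, -24, 9], "rotation": [0, 0, 0], "hand": 1},
  {"dp": [-7, -24, 9], "rotation": [0, 0, 0], "hand": 1},
])

```text
time: 14.82
ee_pos: [0.6335, -0.0014, 0.1303]
tcp_rot: [0.989, -0.148, -0.001, 0.001]
contact_force: [-0.8, -0.5, -0.2]
gripper_width: 0.0853
grip_force: 0.0
```

Call:
jog_arm([
  {"dp": [0, 0, 0], "rotation": [0, 0, 0], "hand": 1},
  {"dp": [0, 0, 0], "rotation": [0, 0, 0], "hand": 1},
])

```text
time: 15.08
ee_pos: [0.6347, -0.0011, 0.1323]
tcp_rot: [0.989, -0.148, 0.001, 0.001]
contact_force: [0.1, -0.4, -0.2]
gripper_width: 0.0857
grip_force: 0.0
```

```bash
python3 -c "
from h import *
look(.058,(.633,-.001),r=.04)
look(.066,(.633,-.001),r=.03,tol=.003)
go(.633,-.001,.018,-17)"
```

```text
wrist 2730 z 0.0577 circ [ 0.6341 -0.001   0.0278] rect [634.1  -1.2  54.8  54.6  19.4]
wrist 536 z 0.0657 circ [ 0.6339 -0.001   0.0109] rect [634.   -1.1  20.9  20.9  86.5]
t 15.18 tcp [ 0.6344 -0.0009  0.1319] yaw -17.0 q7 -2.06 dp [-0.15  0.03 11.39] rot [ 0.1 -0.1  0. ]
```

Call:
jog_arm([
  {"dp": [-0.05, 0, 5], "rotation": [0, 0, 0], "hand": 1},
  {"dp": [-0.05, 0, 9], "rotation": [0, 0, 0], "hand": 1},
  {"dp": [-0.05, 0, 11.4], "rotation": [0, 0, 0], "hand": 1},
  {"dp": [-0.05, 0, 11.4], "rotation": [0, 0, 0], "hand": 1},
  {"dp": [-0.05, 0, 11.4], "rotation": [0, 0, 0], "hand": 0.7},
  {"dp": [-0.05, 0, 11.4], "rotation": [0, 0, 0], "hand": 0.4},
  {"dp": [-0.05, 0, 11.4], "rotation": [0, 0, 0], "hand": 0.4},
  {"dp": [-0.05, 0, 11.4], "rotation": [0, 0, 0], "hand": 0.4},
])

```text
time: 16.18
ee_pos: [0.635, -0.0008, 0.0191]
tcp_rot: [0.989, -0.148, 0.002, 0.001]
contact_force: [-1.0, -1.0, 7.5]
gripper_width: 0.0553
grip_force: 42.6
```

Call:
jog_arm([
  {"dp": [0, 0, 0], "rotation": [0, 0, 0], "hand": 0.4},
  {"dp": [0, 0, 0], "rotation": [0, 0, 0], "hand": 0.4},
])

```text
time: 16.42
ee_pos: [0.635, -0.0008, 0.0191]
tcp_rot: [0.989, -0.148, 0.002, 0.001]
contact_force: [0.2, -0.3, 5.0]
gripper_width: 0.0554
grip_force: 42.6
```

Call:
jog_arm([
  {"dp": [0, 0, -3], "rotation": [0, 0, 0], "hand": 0.4},
  {"dp": [0, 0, -8], "rotation": [0, 0, 0], "hand": 0.4},
  {"dp": [0, 0, -13], "rotation": [0, 0, 0], "hand": 0.4},
  {"dp": [0, 0, -18], "rotation": [0, 0, 0], "hand": 0.4},
  {"dp": [0, 0, -21], "rotation": [0, 0, 0], "hand": 0.4},
  {"dp": [0, 0, -21], "rotation": [0, 0, 0], "hand": 0.4},
  {"dp": [0, 0, -21], "rotation": [0, 0, 0], "hand": 0.4},
  {"dp": [0, 0, -21], "rotation": [0, 0, 0], "hand": 0.4},
])

```text
time: 17.42
ee_pos: [0.6324, -0.0006, 0.2248]
tcp_rot: [0.989, -0.148, -0.002, 0.001]
contact_force: [-0.1, -0.6, -2.2]
gripper_width: 0.0552
grip_force: 42.8
```

```bash
python3 -c "
from h import *
s=sensors.observe();e=s['ee_pos']
look(e[2]-.018+.066,e[:2],r=.03,tol=.003,save='w4')
look(e[2]-.018+.058,e[:2],r=.03,tol=.004)
go(.631,-.2506,.2,-17)"
```

```text
wrist 1949 z 0.2713 circ [ 0.6381 -0.0021  0.0288] rect [6.326e+02 6.000e-01 5.680e+01 2.220e+01 6.350e+01]
wrist 8334 z 0.2635 circ [ 0.6332 -0.0009  0.0298] rect [636.8  -2.   58.9  46.2  68. ]
t 17.52 tcp [ 6.327e-01 -5.000e-04  2.253e-01] yaw -17.0 q7 -2.03 dp [ 7.14 23.96  2.58] rot [0.1 0.1 0. ]
```

View pics/w4.png

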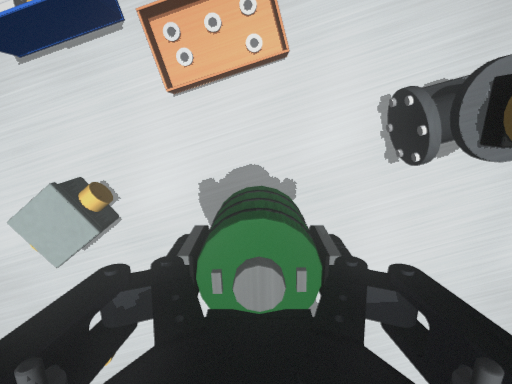

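Housing is held upright with its nut at (260,285).

Call:
jog_arm([
  {"dp": [1.5, 5, 0], "rotation": [0, 0, 0], "hand": 0.4},
  {"dp": [3.3, 11, 0], "rotation": [0, 0, 0], "hand": 0.4},
  {"dp": [5, 17, 0], "rotation": [0, 0, 0], "hand": 0.4},
  {"dp": [6.5, 22, 0], "rotation": [0, 0, 0], "hand": 0.4},
  {"dp": [7.2, 24, 0], "rotation": [0, 0, 0], "hand": 0.4},
  {"dp": [7.2, 24, 0], "rotation": [0, 0, 0], "hand": 0.4},
  {"dp": [7.2, 24, 0], "rotation": [0, 0, 0], "hand": 0.4},
  {"dp": [7.2, 24, 0], "rotation": [0, 0, 0], "hand": 0.4},
])

```text
time: 18.52
ee_pos: [0.633, -0.2479, 0.2277]
tcp_rot: [0.989, -0.146, 0.0, 0.0]
contact_force: [0.2, -0.1, -2.0]
gripper_width: 0.0548
grip_force: 42.9
```

Call:
jog_arm([
  {"dp": [0, 0, 0], "rotation": [0, 0, 0], "hand": 0.4},
  {"dp": [0, 0, 0], "rotation": [0, 0, 0], "hand": 0.4},
])

```text
time: 18.77
ee_pos: [0.6324, -0.2503, 0.2276]
tcp_rot: [0.989, -0.147, 0.0, 0.001]
contact_force: [1.0, -0.6, -1.7]
gripper_width: 0.0551
grip_force: 42.9
```

```bash
python3 -c "
from h import *
go(.632,-.2508,.159,-17)"
```

```text
t 18.77 tcp [ 0.6324 -0.2503  0.2276] yaw -16.9 q7 -1.64 dp [-0.03  0.04  6.86] rot [ 0.1 -0.   0.1]
```

Call:
jog_arm([
  {"dp": [0, 0.05, 2], "rotation": [0, 0, 0], "hand": 0.4},
  {"dp": [0, 0.05, 4], "rotation": [0, 0, 0], "hand": 0.4},
  {"dp": [0, 0.05, 5.5], "rotation": [0, 0, 0], "hand": 0.4},
  {"dp": [0, 0.05, 6.4], "rotation": [0, 0, 0], "hand": 0.4},
  {"dp": [0, 0.05, 6.7], "rotation": [0, 0, 0], "hand": 0.4},
  {"dp": [0, 0.05, 6.8], "rotation": [0, 0, 0], "hand": 0.4},
  {"dp": [0, 0.05, 6.8], "rotation": [0, 0, 0], "hand": 0.4},
  {"dp": [0, 0.05, 6.8], "rotation": [0, 0, 0], "hand": 0.4},
])

```text
time: 19.77
ee_pos: [0.6324, -0.2517, 0.1601]
tcp_rot: [0.989, -0.148, 0.001, 0.001]
contact_force: [0.5, 0.7, -2.3]
gripper_width: 0.0552
grip_force: 42.9
```

Call:
jog_arm([
  {"dp": [0, -0.1, 0.1], "rotation": [0, 0, 0], "hand": 0.4},
  {"dp": [0, -0.1, 0.2], "rotation": [0, 0, 0], "hand": 0.4},
  {"dp": [0, -0.1, 0.2], "rotation": [0, 0, 0], "hand": 0.4},
  {"dp": [0, -0.1, 0.2], "rotation": [0, 0, 0], "hand": 0.4},
])

```text
time: 20.27
ee_pos: [0.6326, -0.2511, 0.1592]
tcp_rot: [0.989, -0.148, 0.001, 0.001]
contact_force: [-2.9, 0.1, 5.2]
gripper_width: 0.0551
grip_force: 43.5
```

Call:
jog_arm([
  {"dp": [0, 0, 0], "rotation": [0, 0, 0], "hand": 0.5},
  {"dp": [0, 0, 0], "rotation": [0, 0, 0], "hand": 0.8},
  {"dp": [0, 0, 0], "rotation": [0, 0, 0], "hand": 1},
  {"dp": [0, 0, 0], "rotation": [0, 0, 0], "hand": 1},
  {"dp": [0, 0, -3], "rotation": [0, 0, 0], "hand": 1},
  {"dp": [0, 0, -7], "rotation": [0, 0, 0], "hand": 1},
  {"dp": [0, 0, -12], "rotation": [0, 0, 0], "hand": 1},
  {"dp": [0, 0, -12], "rotation": [0, 0, 0], "hand": 1},
])

```text
time: 21.28
ee_pos: [0.6347, -0.2507, 0.2829]
tcp_rot: [0.989, -0.148, 0.005, 0.002]
contact_force: [0.6, -0.2, -0.4]
gripper_width: 0.0851
grip_force: 0.0
```

```bash
python3 -c "
from h import *
look(.198,(.6322,-.2511),r=.045,tol=.004)
look(.206,(.6322,-.2511),r=.03,tol=.003)
look(.198,(.6322,-.2511),r=.045,tol=.004,cam='scene',save='s1')
look(.14,(.6322,-.2511),r=.045,tol=.004)
look(.126,(.6322,-.2511),r=.045,tol=.004)
look(.1,(.6322,-.2511),r=.06,tol=.004)
go(.419,.3375,.2,-17)
go(.419,.3375,.2,-17+45)"
```

```text
wrist 2493 z 0.1977 circ [ 0.632  -0.2505  0.0279] rect [ 632.3 -250.3   54.6   54.8   74.2]
wrist 505 z 0.2057 circ [ 0.6321 -0.2506  0.0108] rect [ 632.2 -250.7   21.    21.    86.7]
scene 366 z 0.1988 circ [ 0.6317 -0.2525  0.0293] rect [ 632.  -252.    55.    54.9   45.8]
wrist 121 z 0.1395 circ [ 0.639  -0.2528  0.0284] rect [ 648.7 -255.7   56.8   22.    72.9]
wrist 288 z 0.1255 circ [ 0.6538 -0.2579  0.025 ] rect [ 654.3 -258.3   49.1   13.6   72.3]
wrist 2065 z 0.0997 circ [ 0.633  -0.2513  0.0497] rect [ 642.9 -254.5   98.8   77.3   72. ]
t 21.57 tcp [ 0.6317 -0.2503  0.2756] yaw -17.0 q7 -1.64 dp [-37.48 -50.03   7.57] rot [0.1 0.1 0. ]
t 21.57 tcp [ 0.6317 -0.2503  0.2756] yaw -17.0 q7 -1.64 dp [-37.48 -50.03   7.57] rot [  0.    0.2 -45. ]
```

View pics/s1.png

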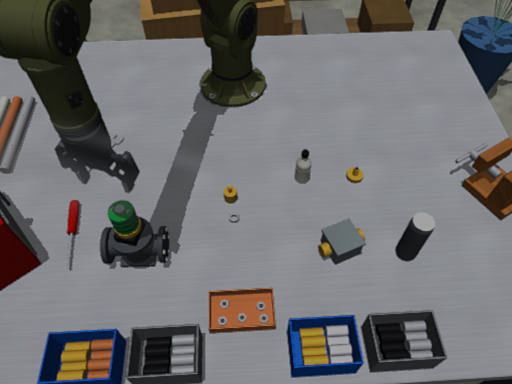

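The scene shows the full stack upright on the iron valve at (124,225); sealant (303,168) and oil can (414,237) still stand.

Call:
jog_arm([
  {"dp": [-3.7, -5, 0], "rotation": [0, 0, -8], "hand": 1},
  {"dp": [-7.4, -10, 0], "rotation": [0, 0, -16], "hand": 1},
  {"dp": [-11, -15, 0], "rotation": [0, 0, -24], "hand": 1},
  {"dp": [-15, -20, 0], "rotation": [0, 0, -32], "hand": 1},
  {"dp": [-18.7, -25, 0], "rotation": [0, 0, -40], "hand": 1},
  {"dp": [-22.4, -30, 0], "rotation": [0, 0, -48], "hand": 1},
  {"dp": [-26, -35, 0], "rotation": [0, 0, -56], "hand": 1},
  {"dp": [-30, -40, 0], "rotation": [0, 0, -60], "hand": 1},
])

```text
time: 22.58
ee_pos: [0.4616, 0.2197, 0.2759]
tcp_rot: [0.93, 0.368, -0.001, 0.001]
contact_force: [0.5, 0.1, -0.5]
gripper_width: 0.0858
grip_force: 0.0
```

Call:
jog_arm([
  {"dp": [0, 0, 0], "rotation": [0, 0, 0], "hand": 1},
  {"dp": [0, 0, 0], "rotation": [0, 0, 0], "hand": 1},
])

```text
time: 22.82
ee_pos: [0.4627, 0.2176, 0.276]
tcp_rot: [0.93, 0.367, -0.001, 0.001]
contact_force: [0.7, -0.5, 0.3]
gripper_width: 0.0851
grip_force: 0.0
```

```bash
python3 -c "
from h import *
go(.419,.3375,.12,43)"
```

```text
t 22.82 tcp [0.4627 0.2176 0.276 ] yaw 43.0 q7 -1.34 dp [  5.03 -11.77  15.56] rot [0.1 0.1 0. ]
```

Call:
jog_arm([
  {"dp": [2, -5, 0], "rotation": [0, 0, 0], "hand": 1},
  {"dp": [4, -9, 2], "rotation": [0, 0, 0], "hand": 1},
  {"dp": [5, -11.8, 6], "rotation": [0, 0, 0], "hand": 1},
  {"dp": [5, -11.8, 11], "rotation": [0, 0, 0], "hand": 1},
  {"dp": [5, -11.8, 15.5], "rotation": [0, 0, 0], "hand": 1},
  {"dp": [5, -11.8, 15.5], "rotation": [0, 0, 0], "hand": 1},
  {"dp": [5, -11.8, 15.5], "rotation": [0, 0, 0], "hand": 1},
  {"dp": [5, -11.8, 15.5], "rotation": [0, 0, 0], "hand": 1},
])

```text
time: 23.82
ee_pos: [0.4204, 0.3389, 0.1235]
tcp_rot: [0.931, 0.366, 0.001, 0.001]
contact_force: [-1.2, -0.0, -0.2]
gripper_width: 0.085
grip_force: 0.0
```

```bash
python3 -c "
from h import *
look(.014,(.419,.3375),r=.04)
look(.037,(.419,.3375),r=.02)
go(.419,.3375,.0165,43)"
```

```text
wrist 1574 z 0.0136 circ [0.4185 0.3381 0.024 ] rect [418.4 338.5  47.3  46.4  43.2]
wrist 194 z 0.0368 circ [0.4187 0.3382 0.0072] rect [418.8 338.2  13.4  13.8  25.7]
t 23.93 tcp [0.4199 0.3388 0.1231] yaw 43.0 q7 -1.75 dp [-1.700e-01  1.000e-02  1.065e+01] rot [ 0.1 -0.1 -0. ]
```

Call:
jog_arm([
  {"dp": [-0.15, 0, 4], "rotation": [0, 0, 0], "hand": 1},
  {"dp": [-0.15, 0, 8], "rotation": [0, 0, 0], "hand": 1},
  {"dp": [-0.15, 0, 10.6], "rotation": [0, 0, 0], "hand": 1},
  {"dp": [-0.15, 0, 10.6], "rotation": [0, 0, 0], "hand": 1},
  {"dp": [-0.15, 0, 10.6], "rotation": [0, 0, 0], "hand": 0.5},
  {"dp": [-0.15, 0, 10.6], "rotation": [0, 0, 0], "hand": 0.1},
  {"dp": [-0.15, 0, 10.6], "rotation": [0, 0, 0], "hand": 0},
  {"dp": [-0.15, 0, 10.6], "rotation": [0, 0, 0], "hand": 0},
])

```text
time: 24.92
ee_pos: [0.4181, 0.3373, 0.0161]
tcp_rot: [0.93, 0.367, 0.0, 0.001]
contact_force: [-1.1, -2.4, 3.4]
gripper_width: 0.015
grip_force: 38.9
```

Call:
jog_arm([
  {"dp": [0, 0, 0], "rotation": [0, 0, 0], "hand": 0},
  {"dp": [0, 0, 0], "rotation": [0, 0, 0], "hand": 0},
  {"dp": [0, 0, 0], "rotation": [0, 0, 0], "hand": 0},
])

```text
time: 25.3
ee_pos: [0.4181, 0.3373, 0.0161]
tcp_rot: [0.93, 0.367, 0.0, 0.001]
contact_force: [-0.5, -0.6, 6.3]
gripper_width: 0.0153
grip_force: 39.2
```

Call:
jog_arm([
  {"dp": [0, 0, -3], "rotation": [0, 0, 0], "hand": 0},
  {"dp": [0, 0, -8], "rotation": [0, 0, 0], "hand": 0},
  {"dp": [0, 0, -12], "rotation": [0, 0, 0], "hand": 0},
  {"dp": [0, 0, -15], "rotation": [0, 0, 0], "hand": 0},
  {"dp": [0, 0, -15], "rotation": [0, 0, 0], "hand": 0},
  {"dp": [0, 0, -15], "rotation": [0, 0, 0], "hand": 0},
  {"dp": [0, 0, -15], "rotation": [0, 0, 0], "hand": 0},
])

```text
time: 26.18
ee_pos: [0.4169, 0.3366, 0.1637]
tcp_rot: [0.93, 0.367, -0.002, 0.001]
contact_force: [-0.6, -0.2, -1.7]
gripper_width: 0.0153
grip_force: 39.5
```

```bash
python3 -c "
from h import *
s=sensors.observe();e=s['ee_pos']
look(e[2]-.0165+.014,e[:2],r=.05,tol=.004,save='w5')
go(.645,.2564,.16,43)"
```

```text
wrist 2305 z 0.1611 circ [0.4183 0.3371 0.024 ] rect [420.4 337.   46.3  42.8  77.1]
t 26.23 tcp [0.417  0.3368 0.1639] yaw 43.0 q7 -1.71 dp [11.18 21.44  0.36] rot [0.  0.2 0. ]
```

View pics/w5.png

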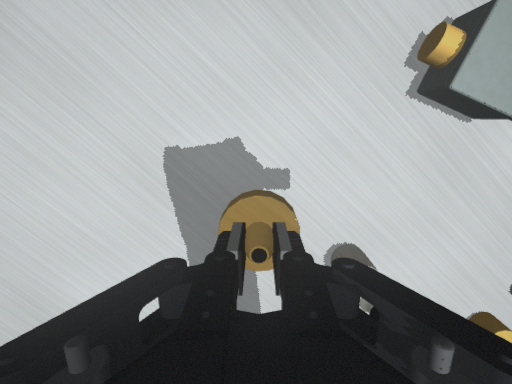

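Adapter is held upright at (258,230).

Call:
jog_arm([
  {"dp": [2.5, 5, 0], "rotation": [0, 0, 0], "hand": 0},
  {"dp": [5, 10, 0], "rotation": [0, 0, 0], "hand": 0},
  {"dp": [8, 15, 0], "rotation": [0, 0, 0], "hand": 0},
  {"dp": [10, 19.5, 0], "rotation": [0, 0, 0], "hand": 0},
  {"dp": [11.1, 21.4, 0], "rotation": [0, 0, 0], "hand": 0},
  {"dp": [11.1, 21.4, 2], "rotation": [0, 0, 0], "hand": 0},
  {"dp": [11.1, 21.4, 4.5], "rotation": [0, 0, 0], "hand": 0},
  {"dp": [11.1, 21.4, 4.5], "rotation": [0, 0, 0], "hand": 0},
])

```text
time: 27.22
ee_pos: [0.6411, 0.2566, 0.1164]
tcp_rot: [0.93, 0.368, -0.004, 0.001]
contact_force: [1.1, -0.5, -0.1]
gripper_width: 0.0153
grip_force: 39.5
```

Call:
jog_arm([
  {"dp": [0, 0, 0], "rotation": [0, 0, 0], "hand": 0},
  {"dp": [0, 0, 0], "rotation": [0, 0, 0], "hand": 0},
])

```text
time: 27.48
ee_pos: [0.645, 0.2573, 0.1217]
tcp_rot: [0.93, 0.367, 0.001, 0.001]
contact_force: [0.3, -0.7, -1.6]
gripper_width: 0.0153
grip_force: 39.6
```

```bash
python3 -c "
from h import *
s=sensors.observe();e=s['ee_pos']
look(.06,(.645,.2565),r=.07)
look(e[2]-.0161+.014,e[:2],r=.05,tol=.004)
go(.645,.2565,.0761,43)"
```

```text
wrist 5496 z 0.0596 circ [0.6458 0.2581 0.0551] rect [645.8 257.2  79.6  80.1  21. ]
wrist 2288 z 0.1191 circ [0.6458 0.2579 0.0244] rect [646.6 260.   46.3  42.8   7.7]
t 27.57 tcp [0.6452 0.257  0.1216] yaw 43.0 q7 -1.52 dp [-0.05  0.01  4.55] rot [ 0.1 -0.   0. ]
```

Call:
jog_arm([
  {"dp": [0, 0.05, 2], "rotation": [0, 0, 0], "hand": 0},
  {"dp": [0, 0.05, 3.8], "rotation": [0, 0, 0], "hand": 0},
  {"dp": [0, 0.05, 4.3], "rotation": [0, 0, 0], "hand": 0},
  {"dp": [0, 0.05, 4.55], "rotation": [0, 0, 0], "hand": 0},
  {"dp": [0, 0.05, 4.55], "rotation": [0, 0, 0], "hand": 0},
  {"dp": [0, 0.05, 4.55], "rotation": [0, 0, 0], "hand": 0},
])

```text
time: 28.32
ee_pos: [0.644, 0.2551, 0.0762]
tcp_rot: [0.93, 0.367, -0.002, 0.002]
contact_force: [-7.3, -5.0, 10.5]
gripper_width: 0.0147
grip_force: 40.8
```

Call:
jog_arm([
  {"dp": [0.05, 0, -0.1], "rotation": [0, 0, 0], "hand": 0},
  {"dp": [0.05, 0, -0.1], "rotation": [0, 0, 0], "hand": 0},
  {"dp": [0.05, 0, -0.1], "rotation": [0, 0, 0], "hand": 0.4},
  {"dp": [0.05, 0, -0.1], "rotation": [0, 0, 0], "hand": 0.6},
  {"dp": [0.05, 0, -0.1], "rotation": [0, 0, 0], "hand": 1},
  {"dp": [0.05, 0, -3], "rotation": [0, 0, 0], "hand": 1},
  {"dp": [0.05, 0, -7], "rotation": [0, 0, 0], "hand": 1},
  {"dp": [0.05, 0, -12], "rotation": [0, 0, 0], "hand": 1},
])

```text
time: 29.32
ee_pos: [0.6451, 0.2564, 0.195]
tcp_rot: [0.93, 0.367, -0.001, 0.001]
contact_force: [0.8, 0.3, 0.6]
gripper_width: 0.0855
grip_force: 0.0
```

Call:
jog_arm([
  {"dp": [0, 0, 0], "rotation": [0, 0, 0], "hand": 1},
  {"dp": [0, 0, 0], "rotation": [0, 0, 0], "hand": 1},
])

```text
time: 29.58
ee_pos: [0.6455, 0.2566, 0.1947]
tcp_rot: [0.93, 0.367, -0.0, 0.001]
contact_force: [-0.7, 0.0, -0.3]
gripper_width: 0.0854
grip_force: 0.0
```

```bash
python3 -c "
from h import *
look(.06,(.645,.2565),r=.07)
look(.074,(.645,.2565),r=.05,tol=.004)
look(.097,(.645,.2565),r=.03,tol=.004)
look(.074,(.645,.2565),r=.05,tol=.004,cam='scene')
go(.475,-.019,.2,20)"
```

```text
wrist 3842 z 0.0596 circ [0.6453 0.2571 0.0555] rect [645.3 257.2  80.3  80.1  20.9]
wrist 1473 z 0.0736 circ [0.6463 0.2568 0.0238] rect [646.4 256.8  46.8  46.9  55.4]
wrist 160 z 0.0969 circ [0.6463 0.2573 0.0071] rect [647.  257.1  12.8  13.   39.7]
scene 226 z 0.0744 circ [0.6466 0.2557 0.0248] rect [646.8 254.9  46.8  47.6  58.7]
t 29.77 tcp [0.645  0.2562 0.1934] yaw 43.0 q7 -1.49 dp [-31.21   8.52  -0.55] rot [ 0.1  0.2 23. ]
```

Call:
jog_arm([
  {"dp": [-4.6, 1.2, 0], "rotation": [0, 0, 6], "hand": 1},
  {"dp": [-9.2, 2.4, 0], "rotation": [0, 0, 12], "hand": 1},
  {"dp": [-13.8, 3.7, 0], "rotation": [0, 0, 19], "hand": 1},
  {"dp": [-18.4, 5, 0], "rotation": [0, 0, 26], "hand": 1},
  {"dp": [-23, 6.2, 0], "rotation": [0, 0, 33], "hand": 1},
  {"dp": [-27.6, 7.5, 0], "rotation": [0, 0, 40], "hand": 1},
  {"dp": [-31.2, 8.5, 0], "rotation": [0, 0, 43], "hand": 1},
  {"dp": [-31.2, 8.5, 0], "rotation": [0, 0, 43], "hand": 1},
])

```text
time: 30.78
ee_pos: [0.4739, -0.0215, 0.1949]
tcp_rot: [1.0, -0.003, -0.001, 0.002]
contact_force: [-0.3, 0.5, 0.4]
gripper_width: 0.0854
grip_force: 0.0
```

Call:
jog_arm([
  {"dp": [0, 0, 4], "rotation": [0, 0, 0], "hand": 1},
  {"dp": [0, 0, 7], "rotation": [0, 0, 0], "hand": 1},
  {"dp": [0, 0, 7], "rotation": [0, 0, 0], "hand": 1},
  {"dp": [0, 0, 7], "rotation": [0, 0, 0], "hand": 1},
  {"dp": [0, 0, 7], "rotation": [0, 0, 0], "hand": 1},
])

```text
time: 31.4
ee_pos: [0.4767, -0.0181, 0.1269]
tcp_rot: [1.0, 0.001, 0.001, 0.001]
contact_force: [-0.2, 0.1, 1.1]
gripper_width: 0.0852
grip_force: 0.0
```

```bash
python3 -c "
from h import *
look(.034,(.475,-.019),r=.035)
look(.051,(.475,-.019),r=.03)
go(.475,-.019,.008,0)"
```

```text
wrist 1076 z 0.0337 circ [ 0.4748 -0.0184  0.0183] rect [475.1 -18.3  36.   36.   65.4]
wrist 134 z 0.0508 circ [ 0.4747 -0.0184  0.0057] rect [475.1 -18.4  10.   11.2  16. ]
t 31.5 tcp [ 0.4764 -0.0184  0.1266] yaw 0.0 q7 -1.63 dp [-0.16  0.03 11.86] rot [ 0.1 -0.1  0. ]
```

Call:
jog_arm([
  {"dp": [-0.15, 0, 5], "rotation": [0, 0, 0], "hand": 1},
  {"dp": [-0.15, 0, 9], "rotation": [0, 0, 0], "hand": 1},
  {"dp": [-0.15, 0, 11.9], "rotation": [0, 0, 0], "hand": 1},
  {"dp": [-0.15, 0, 11.9], "rotation": [0, 0, 0], "hand": 1},
  {"dp": [-0.15, 0, 11.9], "rotation": [0, 0, 0], "hand": 0.6},
  {"dp": [-0.15, 0, 11.9], "rotation": [0, 0, 0], "hand": 0.2},
  {"dp": [-0.15, 0, 11.9], "rotation": [0, 0, 0], "hand": 0.2},
  {"dp": [-0.15, 0, 11.9], "rotation": [0, 0, 0], "hand": 0.2},
])

```text
time: 32.5
ee_pos: [0.4752, -0.0188, 0.008]
tcp_rot: [1.0, 0.0, 0.001, 0.001]
contact_force: [-1.5, -0.1, 5.2]
gripper_width: 0.0362
grip_force: 39.7
```

Call:
jog_arm([
  {"dp": [0, 0, 0], "rotation": [0, 0, 0], "hand": 0.2},
  {"dp": [0, 0, 0], "rotation": [0, 0, 0], "hand": 0.2},
  {"dp": [0, 0, 0], "rotation": [0, 0, 0], "hand": 0.2},
])

```text
time: 32.88
ee_pos: [0.4751, -0.0188, 0.008]
tcp_rot: [1.0, 0.0, 0.001, 0.001]
contact_force: [-1.3, 0.3, 5.6]
gripper_width: 0.0359
grip_force: 39.7
```

Call:
jog_arm([
  {"dp": [0, 0, -3], "rotation": [0, 0, 0], "hand": 0.2},
  {"dp": [0, 0, -8], "rotation": [0, 0, 0], "hand": 0.2},
  {"dp": [0, 0, -13], "rotation": [0, 0, 0], "hand": 0.2},
  {"dp": [0, 0, -16], "rotation": [0, 0, 0], "hand": 0.2},
  {"dp": [0, 0, -18], "rotation": [0, 0, 0], "hand": 0.2},
  {"dp": [0, 0, -18], "rotation": [0, 0, 0], "hand": 0.2},
  {"dp": [0, 0, -18], "rotation": [0, 0, 0], "hand": 0.2},
  {"dp": [0, 0, -18], "rotation": [0, 0, 0], "hand": 0.2},
])

```text
time: 33.88
ee_pos: [0.4732, -0.0183, 0.1853]
tcp_rot: [1.0, 0.0, -0.001, 0.001]
contact_force: [0.1, 0.3, -1.3]
gripper_width: 0.0362
grip_force: 40.7
```

```bash
python3 -c "
from h import *
s=sensors.observe();e=s['ee_pos']
look(e[2]-.0076+.034,e[:2],r=.018,tol=.003,save='w6')
look(e[2]-.0076+.051,e[:2],r=.018,tol=.003)
go(.646,.257,.19,0)"
```

```text
wrist 3234 z 0.2109 circ [ 0.4732 -0.0183  0.018 ] rect [473.3 -18.4  35.8  35.5  21.7]
wrist 418 z 0.2286 circ [ 0.4741 -0.0182  0.0053] rect [474.2 -18.3  10.2   9.1  57.7]
t 33.98 tcp [ 0.4735 -0.0182  0.1856] yaw 0.0 q7 -1.58 dp [ 17.27 -27.51  -0.51] rot [0.1 0.1 0. ]
```

View pics/w6.png

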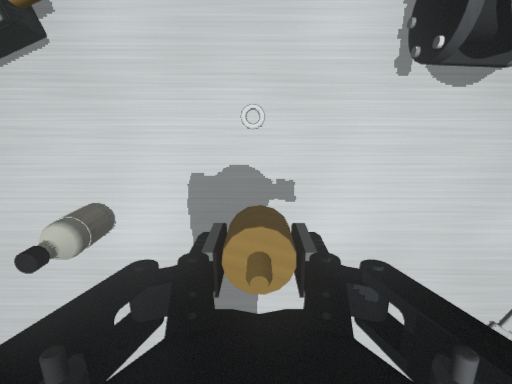

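The smallest adapter is held upright at (258,250).

Call:
jog_arm([
  {"dp": [2.5, -4, 0], "rotation": [0, 0, 0], "hand": 0.2},
  {"dp": [5.6, -9, 0], "rotation": [0, 0, 0], "hand": 0.2},
  {"dp": [8.8, -14, 0], "rotation": [0, 0, 0], "hand": 0.2},
  {"dp": [11.9, -19, 0], "rotation": [0, 0, 0], "hand": 0.2},
  {"dp": [15, -24, 0], "rotation": [0, 0, 0], "hand": 0.2},
  {"dp": [16.8, -26.8, 0], "rotation": [0, 0, 0], "hand": 0.2},
  {"dp": [17.3, -27.5, 0], "rotation": [0, 0, 0], "hand": 0.2},
  {"dp": [17.3, -27.5, 0], "rotation": [0, 0, 0], "hand": 0.2},
])

```text
time: 34.98
ee_pos: [0.6466, 0.2565, 0.1851]
tcp_rot: [1.0, 0.0, -0.001, 0.001]
contact_force: [-0.2, -0.2, -1.1]
gripper_width: 0.0359
grip_force: 40.7
```

Call:
jog_arm([
  {"dp": [0, 0, 2], "rotation": [0, 0, 0], "hand": 0.2},
  {"dp": [0, 0, 4], "rotation": [0, 0, 0], "hand": 0.2},
  {"dp": [0, 0, 6], "rotation": [0, 0, 0], "hand": 0.2},
  {"dp": [0, 0, 6], "rotation": [0, 0, 0], "hand": 0.2},
  {"dp": [0, 0, 6], "rotation": [0, 0, 0], "hand": 0.2},
  {"dp": [0, 0, 6], "rotation": [0, 0, 0], "hand": 0.2},
])

```text
time: 35.72
ee_pos: [0.6474, 0.2571, 0.1271]
tcp_rot: [1.0, 0.0, 0.001, 0.001]
contact_force: [0.2, 0.0, -1.9]
gripper_width: 0.0362
grip_force: 40.7
```

```bash
python3 -c "
from h import *
s=sensors.observe();e=s['ee_pos']
look(e[2]-.008+.034,e[:2],r=.018,tol=.003)
go(.646,.257,.082,0)"
```

```text
wrist 3238 z 0.1526 circ [0.6474 0.2571 0.018 ] rect [647.6 257.   35.7  35.4   8.6]
t 35.77 tcp [0.6474 0.2571 0.1271] yaw 0.0 q7 -2.26 dp [-0.14  0.    4.51] rot [ 0.1 -0.1  0. ]
```

Call:
jog_arm([
  {"dp": [-0.1, 0, 1.5], "rotation": [0, 0, 0], "hand": 0.2},
  {"dp": [-0.1, 0, 3], "rotation": [0, 0, 0], "hand": 0.2},
  {"dp": [-0.1, 0, 4], "rotation": [0, 0, 0], "hand": 0.2},
  {"dp": [-0.1, 0, 4.4], "rotation": [0, 0, 0], "hand": 0.2},
  {"dp": [-0.1, 0, 4.5], "rotation": [0, 0, 0], "hand": 0.2},
  {"dp": [-0.1, 0, 4.5], "rotation": [0, 0, 0], "hand": 0.2},
  {"dp": [-0.1, 0, 4.5], "rotation": [0, 0, 0], "hand": 0.2},
])

```text
time: 36.65
ee_pos: [0.6451, 0.2561, 0.0822]
tcp_rot: [1.0, 0.0, -0.001, 0.002]
contact_force: [-5.6, -3.8, 6.8]
gripper_width: 0.0363
grip_force: 41.4
```

Seated (contact at the expected height); relax slightly and release.

Call:
jog_arm([
  {"dp": [0.05, 0, -0.05], "rotation": [0, 0, 0], "hand": 0.2},
  {"dp": [0.05, 0, -0.05], "rotation": [0, 0, 0], "hand": 0.2},
  {"dp": [0.05, 0, -0.05], "rotation": [0, 0, 0], "hand": 0.6},
  {"dp": [0.05, 0, -0.05], "rotation": [0, 0, 0], "hand": 1},
  {"dp": [0.05, 0, -0.05], "rotation": [0, 0, 0], "hand": 1},
  {"dp": [0.05, 0, -3], "rotation": [0, 0, 0], "hand": 1},
  {"dp": [0.05, 0, -7], "rotation": [0, 0, 0], "hand": 1},
  {"dp": [0.05, 0, -12], "rotation": [0, 0, 0], "hand": 1},
])

```text
time: 37.65
ee_pos: [0.6459, 0.2564, 0.201]
tcp_rot: [1.0, 0.0, -0.001, 0.001]
contact_force: [0.5, 0.9, -0.3]
gripper_width: 0.0853
grip_force: 0.0
```

Call:
jog_arm([
  {"dp": [0, 0, 0], "rotation": [0, 0, 0], "hand": 1},
  {"dp": [0, 0, 0], "rotation": [0, 0, 0], "hand": 1},
])

```text
time: 37.9
ee_pos: [0.6463, 0.2567, 0.2007]
tcp_rot: [1.0, 0.0, 0.0, 0.001]
contact_force: [-0.7, -0.5, -0.5]
gripper_width: 0.0854
grip_force: 0.0
```

```bash
python3 -c "
from h import *
look(.06,(.645,.2565),r=.07)
look(.074,(.645,.2565),r=.05,tol=.004)
look(.108,(.645,.2565),r=.05,tol=.004)
look(.126,(.645,.2565),r=.03,tol=.004)
look(.198,(.6322,-.2511),r=.045,tol=.004,cam='scene',save='s2')"
```

```text
wrist 3457 z 0.0597 circ [0.6458 0.2571 0.0552] rect [645.5 257.4  80.3  80.1  20.8]
wrist 459 z 0.0737 circ [0.6465 0.2567 0.0239] rect [652.9 256.5  46.9  34.3  86.5]
wrist 1084 z 0.1077 circ [0.646  0.2568 0.0183] rect [646.1 257.   35.1  36.2  89. ]
wrist 111 z 0.1252 circ [0.6462 0.2565 0.0052] rect [646.3 256.6   9.6   8.7  44.1]
scene 367 z 0.1987 circ [ 0.6317 -0.2507  0.0291] rect [ 631.5 -251.2   56.2   55.2   71. ]
```

View pics/s2.png

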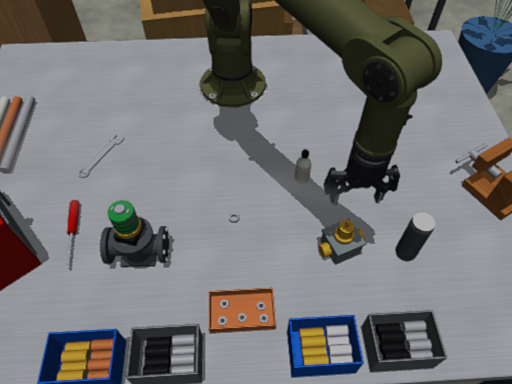

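Both stacks stand upright and home (iron at (124,225), small valve at (344,235)), both bottles are standing, and the gripper is clear.

```bash
python3 -c "
from station import finish_job
print(finish_job())"
```

```text
the job is handed in; nothing more can be done
None
```

Both valves are reassembled and the job is handed in: every part sits upright, fully home and within about 2 mm of centre, and the sealant bottle and oil can are still standing (about 38 s of the 128 s used).

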